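# Refit the start knob of the disc mixer

### The arm

A 6-joint arm with a two-finger parallel gripper is mounted at the origin on a cart in front of the work surface, level with it; the furniture and walls round the work are solid. World frame = base frame: x ahead of the robot, y to its left, z up, the work surface at z = 0. Lengths are in m, angles in rad, forces in N, time in s.
With the tool pointing down it reaches from about 0.35 to 0.925 m from the base axis. Payload 6.4 kg.
Tool frame: the origin (TCP) lies at the very end of the fingers, on their centre line; the grasp point (between the pads) lies 19 mm behind it; z points along the fingers, y is the line along which they close (so a half turn about z gives the same grasp; the last joint's range is limited). The gripper opens to 85 mm and grips with 20 to 120 N. Pads are 22 mm wide; open, the fingers measure 114 mm over their backs; the gripper's body (76 mm by 85 mm) begins 54 mm behind the grasp point. The pads swing forward as they close: fully open they stand 13 mm farther back than shut.
Start: joints at [0.984, 0.245, 1.558, -0, 1.339, -0.174], TCP at [0.261, 0.595, 0.231] pointing down, gripper open.
Joint ranges: [-3.13, 3.13], [-1.02, 2.26], [0.13, 2.54], [-0.95, 4.09], [0.21, 2.88], [-2.74, 2.74]. Speed limits (rad/s): [2.57, 2.57, 3.14, 3.14, 3.14, 3.14].

### API

Orientations are given as a rotation vector (axis times angle).
In Python, from station import arm gives the robot as it stands. The module is installed in compiled form; this text tells all that it offers.
- The arm moves only by the tool send_rows, never from a script. Its argument "steps" is a list of rows, each an object of numbers: "x", "y", "z": the shift along the world's x, y, z in cm; "ax", "ay", "az": the turn, a rotation vector about the world's x, y, z in degrees; "claw": the finger opening in cm, from 0 to 8.54. A call has 1 to 20 rows; each row is the pose to reach, as a shift and turn from the pose commanded when the call began; what a row does not reach only later rows make up. A row lasts 1/12 s, in which the tool goes at most 41.7 mm and 7.16 degrees, less where a joint would pass 70% of its speed; a pose out of reach is approached as far as the arm can. A call with a gripper value outside its range is refused whole. The fingers move at their own pace and stop on an object; "force" is the grip in N (left out, the last holds). Time passes only in rows, so rows that repeat a pose let the fingers close. It gives the time, the measured TCP pose, the force, the opening and the grip force at its end, in the units of the state.
- arm.get_state(): the state, without advancing time (a new reading comes with each control period).
- arm.capture(name): name is "side" or "top" or "wrist"; returns a dict with "img" (400x640x3 uint8, blue, green, red), "camera_matrix" (3x3 intrinsics, pixels), "rvec" (rotation vector, rad) and "tvec" (3), from world to camera coordinates, as OpenCV has them; the wrist camera has in their place "hand_eye" (4x4, takes a point from camera to tool coordinates, whose origin is the TCP and whose axes are the flange's). Camera axes: x right, y down, z forward; pixel columns grow to the right and rows downward; lengths in m; the calibration is good to about 2 mm. A picture is of the moment at which its call begins: read the wrist's pose just before it. There is no depth.
- arm.close_job(): hands the job in; it is judged then, once.
The state is a dict: "time_s": time; "joint_pos": joint angles; "dq": joint speeds; "joint_efforts": joint torques, N m; "ee_pos": TCP position; "tcp_rot": TCP orientation; "contact_force": force on the tool from outside, world axes, zero at the start; "ft_torque": the same for the moment, N m; "gripper_width": finger opening in m; "gripper_force": force on a finger pad.
Only numpy, scipy, OpenCV 4.12 (cv2) and the standard library are available. Lean on these libraries where they do the work, as an engineer would, in place of code of your own. Each camera call takes 0.05 s, during which the arm holds its last target. There are 200 camera calls.

### The job

The start knob has come off the disc mixer: swing the clear guard over its control shaft gently up and all the way back until it is on its stop, and leave it there. Then take the loose black knob, turn it so that the flat in its socket (on the side of its white line) matches the flat of the D-shaped shaft, push it fully home and press knob and shaft right down against the spring. Finish while still holding the knob pressed down, and do not disturb the other things on the bench.

Things in the scene. Friction and masses are not known exactly. Their poses are not given: they have to be found in the camera images.
- mixer: The disc mixer, fixed to the bench. White control housing 160 x 150 mm, 50 mm high, origin under its centre, z up, x pointing away from the handle; on its +y side a lower deck with a blue block and dark disc, top about 55 mm high, to y = 212 mm. The clear guard over the housing is a plate 93 x 114 x 4 mm with 17 mm side skirts, between two hinge cheeks at x = 65, y = +-66 mm, 104 mm high.
- guard_handle (a point): Middle of the guard's handle: a level round orange bar 10 mm thick, 72 mm long, on an arm at each end, with a 42 mm open gap to the guard's front edge. Its y axis runs along the bar; the axes turn with the guard. Guard shut: x points level from bar to hinge, and the bar is 95 mm above the bench, 45 mm above the housing's top.
- guard_hinge (a point): Middle of the guard's hinge line on its far side, level and parallel to the handle bar, 142 mm from the bar's centre line, 95 mm above the bench, 75 mm beyond the shaft's axis.
- guard (a joint): Swing of the guard, rad: 0 shut (lying level over the shaft), growing as the handle rises and goes back; 2.1 is the stop, past upright, leaning back. It starts shut or slightly ajar. A friction hinge: it stays where it is left; 1 to 1.5 N at the handle moves it.
- shaft_top (a point): Centre of the top of the upright brass D-shaft under the guard, 77.5 mm above the bench when not pressed, 26.5 mm above the panel. Diameter 16 mm, one flat 4 mm from its axis over its whole length, 2.5 mm chamfer on top. z up; x points from the axis straight out through the flat. Its direction differs from run to run; the shaft is too stiff to be turned.
- shaft (a joint): How far the shaft is pressed down, m: 0 up, 0.006 fully down. A spring pushes it back up, from 3 N at the top to 9 N fully down.
- knob_centre (a point): Centre, half-way up, of the loose upright black knob: 40 mm across, 36 mm tall, about 50 g; grip its solid upper 18 mm. A D socket, 18.4 mm across, flat 5.2 mm from the axis, runs from below up to this point (18 mm deep). z up; x points from the axis through the socket's flat; the white line is on that side. Fully home, this point meets shaft_top, x axes alike.
- tip_rack_a: Bystander, to be left alone: purple box of pale grey pipette tips with a clear lid, about 118 x 91 x 55 mm; origin at the centre of its underside.
- tip_rack_b: Bystander, to be left alone: purple box of orange pipette tips with a clear lid, about 118 x 91 x 55 mm; origin at the centre of its underside.
- tubes_rack: Bystander, to be left alone: black tube rack, 200 x 98 x 45 mm; origin at the centre of its underside.
- vial_a: Bystander, to be left alone: brown vial with a white cap, 24 mm across, 52 mm tall; origin at the centre of its underside.
- vial_b: Bystander, to be left alone: brown vial with a blue-grey cap, 21 mm across, 46 mm tall; origin at the centre of its underside.
- desk_mouse: Bystander, to be left alone: black computer mouse, 106 x 61 x 38 mm; origin at the centre of its underside.
- knob: The same black knob; origin at the centre of its underside, 18 mm below knob_centre, axes as there.

How it is judged:
By the outcome, as a careful person would: the job done as asked, in the order asked, and still so for the second after the job is handed in, while the arm keeps its last pose, push and grip.
It also fails if it takes over 58 s, if anything falls off the work surface, if the arm or the gripper's body presses on something with over 40 N, if the wrist force passes 120 N, or if a joint passes its speed limit or range.

## Working session

There is one attempt and no reset: what is moved stays moved. The work goes in short steps, Python scripts to look and compute and a tool call to move; the robot and the scene stay as the last step left them, time stands still between calls to the robot, and variables do not carry over. Pictures are saved under pics/ and viewed, at most 10 in all, crops included, and the job is handed in when it is done.

Besides the shell and the picture viewer there is one more tool, called as name(argument=value, ...) on one line, values as JSON. send_rows: Moves the arm, as the interface text tells. Its arguments: {"type":"object","properties":{"steps":{"type":"array"},"force":{"type":"number"}},"required":["steps"]}

```bash
mkdir -p pics; cat > h.py <<'E'
import numpy as np, cv2, pickle
from station import arm
def cap(n):
    s=arm.get_state(); c=arm.capture(n)
    if 'hand_eye' in c:
        T=np.eye(4);T[:3,:3]=cv2.Rodrigues(np.array(s['tcp_rot'],float))[0];T[:3,3]=s['ee_pos']
        W=T@np.array(c['hand_eye']); R=W[:3,:3].T; t=-R@W[:3,3]
    else:
        R=cv2.Rodrigues(np.array(c['rvec'],float))[0]; t=np.array(c['tvec'],float).ravel()
    d=dict(img=c['img'],K=np.array(c['camera_matrix']),R=R,t=t); return d
def save(d,f): pickle.dump(d,open(f,'wb'))
def load(f): return pickle.load(open(f,'rb'))
def ray(d,u,v):
    r=d['R'].T@np.linalg.inv(d['K'])@[u,v,1]; return -d['R'].T@d['t'],r
def atz(d,u,v,z):
    o,r=ray(d,u,v); return o+r*(z-o[2])/r[2]
def proj(d,p):
    q=d['K']@(d['R']@np.array(p,float)+d['t']); return q[:2]/q[2]
def tri(obs):
    A=np.zeros((3,3));b=np.zeros(3)
    for d,u,v in obs:
        o,r=ray(d,u,v);r/=np.linalg.norm(r);P=np.eye(3)-np.outer(r,r);A+=P;b+=P@o
    return np.linalg.solve(A,b)
E
python3 - <<'E'
from h import *
for n in ['side','top']:
    d=cap(n);save(d,n+'.pkl');print(n,-d['R'].T@d['t'])
    cv2.imwrite('pics/%s1.png'%n,d['img'])
print(arm.get_state())
E
```

```text
side [-0.53076735 -0.08852085  0.73940196]
top [ 0.29945931 -0.05020007  1.62982044]
{'time_s': 0.1, 'joint_pos': array([ 9.83905248e-01,  2.45754908e-01,  1.55885030e+00,  1.82737226e-05,
        1.33868988e+00, -1.74075418e-01]), 'dq': array([ 1.18234152e-03, -7.21983473e-04, -2.93137472e-03, -3.37620180e-04,
       -1.84100559e-04, -5.62688570e-05]), 'joint_efforts': array([-8.26849864e-04, -4.30672288e+01, -3.27129900e+01, -1.12420141e-04,
        2.83548718e-03, -1.76766292e-06]), 'ee_pos': array([0.26048002, 0.59500241, 0.23030616]), 'tcp_rot': array([-6.43728007e-01, -3.07427012e+00,  2.47205898e-03]), 'contact_force': array([0.25747658, 0.05985734, 1.03627504]), 'ft_torque': array([0.00681502, 0.04163481, 0.01636697]), 'gripper_force': 0.0, 'gripper_width': 0.084986090209424}
```

View pics/top1.png

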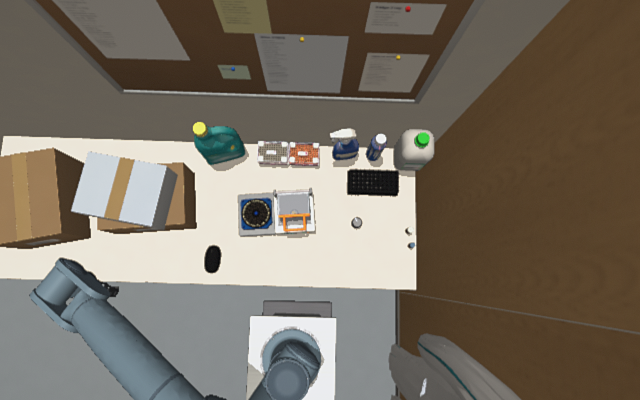

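View pics/side1.png

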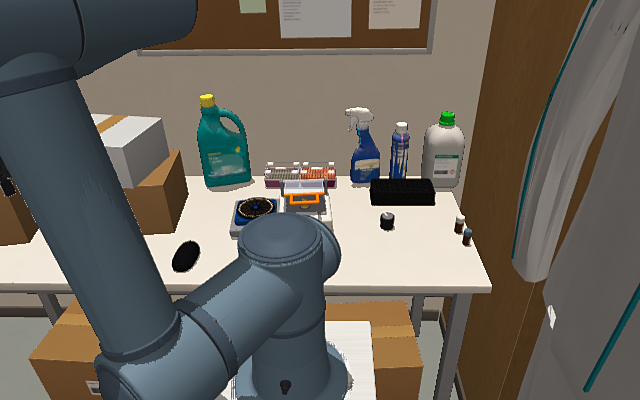

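The top view shows the mixer with its deck at (257,213), the housing with the orange handle at (295,222) and the loose knob at (357,223). The vials are at (410,240) and the mouse at (212,258). Next I'll enlarge the mixer area.

```bash
python3 - <<'E'
from h import *
t=load('top.pkl');s=load('side.pkl')
a=cv2.resize(t['img'][180:245,230:370],None,fx=5,fy=5,interpolation=cv2.INTER_CUBIC)
b=cv2.resize(s['img'][170:240,225:400],None,fx=4,fy=4,interpolation=cv2.INTER_CUBIC)[:270,:700]
o=np.zeros((600,700,3),np.uint8);o[:325]=a;o[325:595]=b[:270]
cv2.imwrite('pics/crop1.png',o)
for n,(u,v) in dict(knob=(357,223)).items(): print(n,atz(t,u,v,.036))
for n,(d,x0,y0,x1,y1) in dict(top=(t,275,200,320,240),side=(s,275,180,335,215)).items():
    h=cv2.cvtColor(d['img'],cv2.COLOR_BGR2HSV)[y0:y1,x0:x1]
    m=(h[...,1]>180)&(h[...,2]>150)&(h[...,0]<20)&(h[...,0]>6)
    ys,xs=np.nonzero(m);print(n,xs.min()+x0,xs.max()+x0,ys.min()+y0,ys.max()+y0)
    for r in m: print(''.join('#' if q else '.' for q in r)) if r.any() else 0
for u,v in [(239,195),(315,192),(316,233),(240,236),(274,234)]: print(atz(t,u,v,.05))
E
```

```text
knob [ 0.50108569 -0.22948736  0.036     ]
top 279 308 214 230
............................######...........
...........#######################...........
....##################......###..............
.......####.................##...............
........##..................##...............
........##..................##...............
........##..................##...............
........##...................##..............
........###..................##..............
.........##..................##..............
.........##..................##..............
.........##..................##..............
.........#...................##..............
.........##..................##..............
.........##..................##..............
.........###......############...............
..........######.............................
side 284 323 192 204
...............................................#............
............................#####################...........
.........########################################...........
.........###################.............###................
.........#.....###.......................###................
...............###.......................###................
...............###.......................###................
...............###.......................###................
...............###...........##........#####................
...............##############################...............
..............##############################................
...............############################.................
...............######.......................................
[0.59185684 0.21674123 0.05      ]
[ 0.61223822 -0.06795502  0.05      ]
[ 0.45743754 -0.07598098  0.05      ]
[0.43812545 0.20422249 0.05      ]
[0.44917939 0.07930928 0.05      ]
```

View pics/crop1.png

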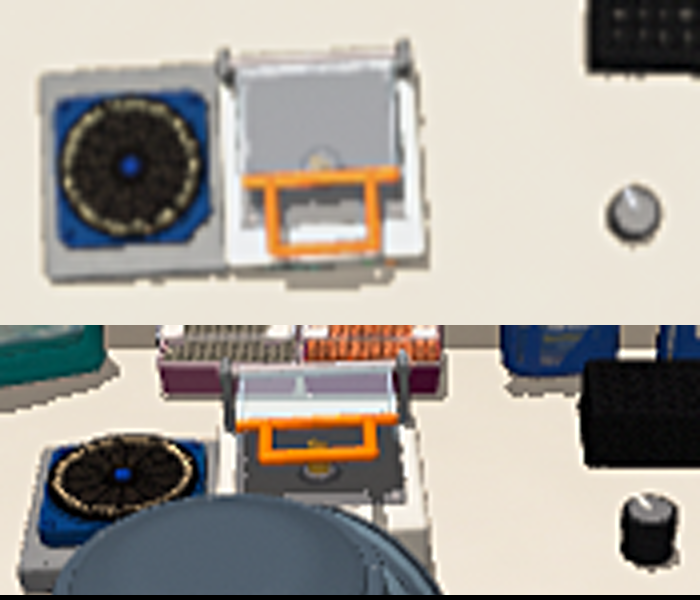

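The crop confirms the layout: the guard is slightly ajar, the orange handle faces the robot, and the knob's white line is visible at top-left of its top. I'll fit the mixer's pose and the handle.

```bash
python3 - <<'E'
from h import *
from scipy.optimize import least_squares
t=load('top.pkl');s=load('side.pkl')
c=lambda x,y:(230+x/5-.4,180+y/5-.4)
cs=lambda x,y:(225+x/4-.4,170+(y-325)/4-.4)
L=tri([(t,*c(278,252)),(s,*cs(265,457))]);R=tri([(t,*c(372,248)),(s,*cs(373,452))])
print('bar L,R',L,R,np.linalg.norm(L-R))
# mixer: hinge cheek tops z .104 at (65,+-66); housing corner, deck corners
obs=[(t,c(225,50),(.065,.066,.104)),(t,c(403,42),(.065,-.066,.104)),(t,c(427,262),(-.08,-.075,.05)),
 (t,c(45,280),(-.08,.212,.02)),(s,cs(228,362),(.065,.066,.104)),(s,cs(402,353),(.065,-.066,.104))]
def pt(p,q):
    C,S=np.cos(p[2]),np.sin(p[2]);return [p[0]+C*q[0]-S*q[1],p[1]+S*q[0]+C*q[1],q[2]]
f=lambda p:np.concatenate([proj(d,pt(p,q))-uv for d,uv,q in obs])
r=least_squares(f,[.53,0,.07],loss='soft_l1');print(r.x,f(r.x).reshape(-1,2).round(1))
p=r.x
H=np.array(pt(p,(.065,0,.095)));print('hinge',H,'shaft',pt(p,(-.01,0,.0775)))
m=(L+R)/2;v=m-H;print('bar',m,'dist',np.linalg.norm(v),'ang',np.arcsin(v[2]/.142))
for a in (0,.1,.2,.3,.4):
    for y in(.036,-.036):
        q=(.065-.142*np.cos(a),y,.095+.142*np.sin(a));print(a,y,proj(t,pt(p,q)).round(1),proj(s,pt(p,q)).round(1))
k=tri([(t,*c(633,205)),(s,*cs(649,505))]);print('knobtop',k)
print('knob line t', atz(t,*c(627,190),.036)-atz(t,*c(633,205),.036), 'vial', atz(t,408,231,.05),atz(t,411,245,.046), 'rackcorner',atz(t,348,194,.045))
E
```

```text
bar L,R [0.45899189 0.03693214 0.10808067] [ 0.46393516 -0.0328627   0.10913583] 0.0699776307509868
[0.5410777  0.00962531 0.08454676] [[-0.4  1.5]
 [ 0.3  1.2]
 [-0.  -1.8]
 [ 0.1 -0.4]
 [-0.4 -0.7]
 [ 0.4 -0.2]]
hinge [0.60584553 0.0151143  0.095     ] shaft [np.float64(0.5311134241623223), np.float64(0.008780844932936953), 0.0775]
bar [0.46146353 0.00203472 0.10860825] dist 0.14561051470171738 ang 0.09598002049627029
0 0.036 [284.4 229.8] [291.1 206.2]
0 -0.036 [304.3 228.7] [317.6 205.1]
0.1 0.036 [284.2 229.1] [290.8 201.6]
0.1 -0.036 [304.3 228. ] [317.4 200.5]
0.2 0.036 [283.9 228.1] [290.5 196.8]
0.2 -0.036 [304.2 227. ] [317.3 195.7]
0.3 0.036 [283.6 226.7] [290.2 191.7]
0.3 -0.036 [304.1 225.6] [317.1 190.6]
0.4 0.036 [283.4 224.9] [290.  186.5]
0.4 -0.036 [304.  223.7] [316.9 185.4]
knobtop [ 0.51009642 -0.22726652  0.0356855 ]
knob line t [0.01126733 0.00466849 0.        ] vial [ 0.47495367 -0.41876901  0.05      ] [ 0.42345482 -0.43045654  0.046     ] rackcorner [ 0.60942465 -0.1930871   0.045     ]
```

The triangulated bar matches the given sizes: 70 mm long and 146 mm from the hinge. The guard is ajar by about 0.09 rad. I'll move above the handle with the fingers closing across it.

send_rows(steps=[{"x":4,"y":-4,"az":-6.5,"claw":3},{"x":6,"y":-8,"az":-13,"claw":3},{"x":8,"y":-12,"az":-19,"claw":3},{"x":10,"y":-16,"az":-25,"claw":3},{"x":12,"y":-20,"az":-31,"claw":3},{"x":14,"y":-24,"az":-37,"claw":3},{"x":16,"y":-28,"az":-43,"claw":3},{"x":18,"y":-32,"az":-49,"claw":3},{"x":20,"y":-36,"az":-55,"claw":3},{"x":20.2,"y":-40,"az":-62,"claw":3},{"x":20.2,"y":-44,"az":-62,"claw":3},{"x":20.2,"y":-48,"az":-62,"claw":3},{"x":20.2,"y":-52,"az":-62,"claw":3},{"x":20.2,"y":-56,"z":-1,"az":-62,"claw":3},{"x":20.2,"y":-59.3,"z":-2,"az":-62,"claw":3},{"x":20.2,"y":-59.3,"z":-3,"az":-62,"claw":3},{"x":20.2,"y":-59.3,"z":-3,"az":-62,"claw":3},{"x":20.2,"y":-59.3,"z":-3,"az":-62,"claw":3}])

```text
schema error: expected keys x, y, z, ax, ay, az, claw
```

```bash
python3 - <<'E'
from h import *
d=cap('wrist');save(d,'w1.pkl');cv2.imwrite('pics/w1.png',d['img'])
s=arm.get_state();print(s['joint_pos'].round(2),s['time_s'])
for p in [(.463,.002,.1085),(.6055,.015,.095),(.531,.0088,.0775)]: print(proj(d,p))
E
```

```text
[ 0.98  0.25  1.56 -0.    1.34 -0.17] 0.15
[3.38812759e-01 4.73826303e+02]
[ 79.28923553 513.11124114]
[ 54.81772811 473.9194959 ]
```

View pics/w1.png

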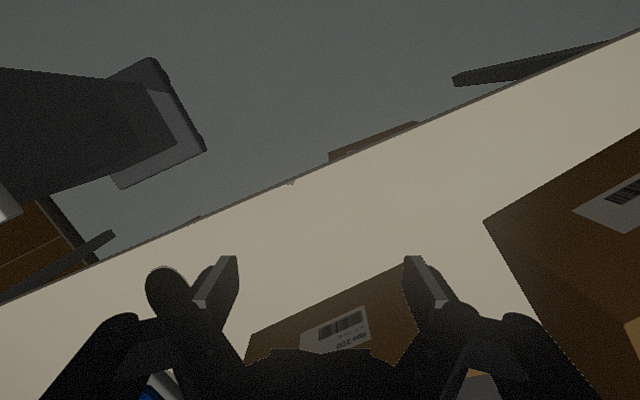

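The move was refused because every key is required. The wrist picture shows only the start area, with boxes nearby at (330,330) and (560,220). I'll move away along -y before going forward.

send_rows(steps=[{"x":0,"y":-4,"z":0,"ax":0,"ay":0,"az":-6,"claw":3},{"x":0,"y":-8,"z":0,"ax":0,"ay":0,"az":-12,"claw":3},{"x":0,"y":-12,"z":0,"ax":0,"ay":0,"az":-18,"claw":3},{"x":0,"y":-16,"z":0,"ax":0,"ay":0,"az":-24,"claw":3},{"x":0,"y":-20,"z":0,"ax":0,"ay":0,"az":-30,"claw":3},{"x":0,"y":-24,"z":0,"ax":0,"ay":0,"az":-36,"claw":3},{"x":1.5,"y":-27.5,"z":0,"ax":0,"ay":0,"az":-42,"claw":3},{"x":4,"y":-30.5,"z":0,"ax":0,"ay":0,"az":-48,"claw":3},{"x":6.5,"y":-33.5,"z":0,"ax":0,"ay":0,"az":-54,"claw":3},{"x":9,"y":-36.5,"z":0,"ax":0,"ay":0,"az":-60,"claw":3},{"x":11,"y":-40,"z":0,"ax":0,"ay":0,"az":-62,"claw":3},{"x":13,"y":-43.5,"z":0,"ax":0,"ay":0,"az":-62,"claw":3},{"x":15,"y":-47,"z":0,"ax":0,"ay":0,"az":-62,"claw":3},{"x":17,"y":-50.5,"z":0,"ax":0,"ay":0,"az":-62,"claw":3},{"x":18.5,"y":-54,"z":0,"ax":0,"ay":0,"az":-62,"claw":3},{"x":20.2,"y":-57,"z":-1,"ax":0,"ay":0,"az":-62,"claw":3},{"x":20.2,"y":-59.3,"z":-3,"ax":0,"ay":0,"az":-62,"claw":3},{"x":20.2,"y":-59.3,"z":-3,"ax":0,"ay":0,"az":-62,"claw":3},{"x":20.2,"y":-59.3,"z":-3,"ax":0,"ay":0,"az":-62,"claw":3}])

```text
time_s: 1.73
ee_pos: [0.4619, 0.0018, 0.1999]
tcp_rot: [-2.137, -2.299, 0.002]
contact_force: [-0.1, 0.4, -0.3]
gripper_width: 0.03
gripper_force: 0.0
```

```bash
python3 - <<'E'
from h import *
d=cap('wrist');save(d,'w2.pkl');cv2.imwrite('pics/w2.png',d['img'])
s=arm.get_state();print(s['joint_pos'].round(2),s['time_s'],s['ee_pos'])
for p in [(.463,.002,.1085),(.6055,.015,.095),(.531,.0088,.0775)]: print(proj(d,p))
E
```

```text
[-0.24 -0.18  2.05  0.    1.27 -0.32] 1.7833 [0.46243    0.00248846 0.2009681 ]
[322.17268985 201.77609055]
[480.91695583 194.28840844]
[393.17128653 189.48868257]
```

View pics/w2.png

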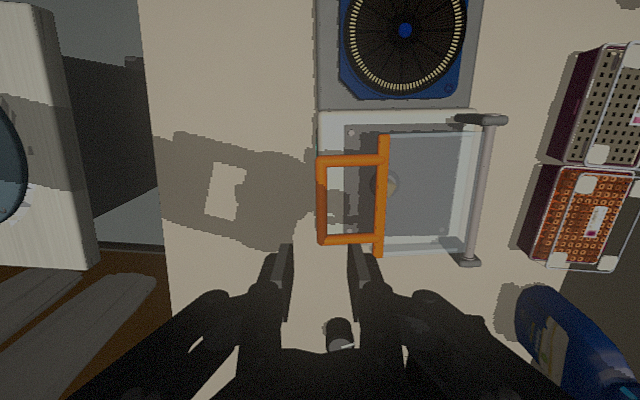

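The wrist view agrees with the predictions: bar at (322,200), hinge at (478,190), and the brass shaft under the guard at about (382,183). I'll descend and grip the bar gently.

send_rows(steps=[{"x":0.1,"y":0,"z":-4,"ax":0,"ay":0,"az":0,"claw":3},{"x":0.1,"y":0,"z":-8,"ax":0,"ay":0,"az":0,"claw":3},{"x":0.1,"y":0,"z":-10.5,"ax":0,"ay":0,"az":0,"claw":3},{"x":0.1,"y":0,"z":-11.2,"ax":0,"ay":0,"az":0,"claw":3},{"x":0.1,"y":0,"z":-11.2,"ax":0,"ay":0,"az":0,"claw":3},{"x":0.1,"y":0,"z":-11.2,"ax":0,"ay":0,"az":0,"claw":0.8},{"x":0.1,"y":0,"z":-11.2,"ax":0,"ay":0,"az":0,"claw":0.8},{"x":0.1,"y":0,"z":-11.2,"ax":0,"ay":0,"az":0,"claw":0.8},{"x":0.1,"y":0,"z":-11.2,"ax":0,"ay":0,"az":0,"claw":0.8},{"x":0.1,"y":0,"z":-11.2,"ax":0,"ay":0,"az":0,"claw":0.8}], force=20)

```text
time_s: 2.62
ee_pos: [0.4625, 0.0025, 0.0904]
tcp_rot: [-2.133, -2.304, 0.004]
contact_force: [-8.1, -1.0, 0.3]
gripper_width: 0.0091
gripper_force: 19.8
```

The bar is gripped at 9.1 mm opening. Now I'll swing it along the arc, first up to about 1.1 rad.

send_rows(steps=[{"x":0.05,"y":0,"z":1.1,"ax":0,"ay":0,"az":0,"claw":0.8},{"x":0.3,"y":0.03,"z":2.2,"ax":0,"ay":0,"az":0,"claw":0.8},{"x":0.6,"y":0.06,"z":3.3,"ax":0,"ay":0,"az":0,"claw":0.8},{"x":1.0,"y":0.09,"z":4.4,"ax":0,"ay":0,"az":0,"claw":0.8},{"x":1.5,"y":0.13,"z":5.4,"ax":0,"ay":0,"az":0,"claw":0.8},{"x":2.1,"y":0.17,"z":6.4,"ax":0,"ay":0,"az":0,"claw":0.8},{"x":2.75,"y":0.22,"z":7.3,"ax":0,"ay":0,"az":0,"claw":0.8},{"x":3.45,"y":0.28,"z":8.2,"ax":0,"ay":0,"az":0,"claw":0.8},{"x":4.25,"y":0.34,"z":9.0,"ax":0,"ay":0,"az":0,"claw":0.8},{"x":5.1,"y":0.4,"z":9.75,"ax":0,"ay":0,"az":0,"claw":0.8}])

```text
time_s: 3.45
ee_pos: [0.5137, 0.0069, 0.1913]
tcp_rot: [-2.132, -2.303, 0.004]
contact_force: [-11.5, 2.2, 10.9]
gripper_width: 0.0094
gripper_force: 19.8
```

The force points outward from the hinge, so my path is slightly inside the true arc. I'll loosen the fingers now (the friction hinge will hold) and push with the front finger only.

send_rows(steps=[{"x":0,"y":0,"z":0,"ax":0,"ay":0,"az":0,"claw":2},{"x":0,"y":0,"z":0,"ax":0,"ay":0,"az":0,"claw":2},{"x":0,"y":0,"z":0.1,"ax":0,"ay":0,"az":0,"claw":2},{"x":0.7,"y":0.05,"z":0.3,"ax":0,"ay":0,"az":0,"claw":2},{"x":1.5,"y":0.1,"z":0.6,"ax":0,"ay":0,"az":0,"claw":2},{"x":2.1,"y":0.15,"z":0.95,"ax":0,"ay":0,"az":0,"claw":2},{"x":2.7,"y":0.2,"z":1.3,"ax":0,"ay":0,"az":0,"claw":2},{"x":3.35,"y":0.25,"z":1.6,"ax":0,"ay":0,"az":0,"claw":2},{"x":4.0,"y":0.3,"z":1.9,"ax":0,"ay":0,"az":0,"claw":2},{"x":4.65,"y":0.35,"z":2.15,"ax":0,"ay":0,"az":0,"claw":2},{"x":5.3,"y":0.4,"z":2.35,"ax":0,"ay":0,"az":0,"claw":2},{"x":6.0,"y":0.45,"z":2.5,"ax":0,"ay":0,"az":0,"claw":2},{"x":6.7,"y":0.5,"z":2.65,"ax":0,"ay":0,"az":0,"claw":2},{"x":7.4,"y":0.55,"z":2.75,"ax":0,"ay":0,"az":0,"claw":2},{"x":8.1,"y":0.6,"z":2.8,"ax":0,"ay":0,"az":0,"claw":2},{"x":8.8,"y":0.65,"z":2.85,"ax":0,"ay":0,"az":0,"claw":2},{"x":9.5,"y":0.7,"z":2.85,"ax":0,"ay":0,"az":0,"claw":2}])

```text
time_s: 4.87
ee_pos: [0.6105, 0.0135, 0.2153]
tcp_rot: [2.136, 2.304, 0.0]
contact_force: [-0.6, 1.3, 0.8]
gripper_width: 0.0203
gripper_force: 0.5
```

send_rows(steps=[{"x":0.65,"y":0.05,"z":0.3,"ax":0,"ay":0,"az":0,"claw":2},{"x":1.3,"y":0.1,"z":0.3,"ax":0,"ay":0,"az":0,"claw":2},{"x":2.0,"y":0.15,"z":0.25,"ax":0,"ay":0,"az":0,"claw":2},{"x":2.7,"y":0.2,"z":0.1,"ax":0,"ay":0,"az":0,"claw":2},{"x":3.35,"y":0.25,"z":-0.1,"ax":0,"ay":0,"az":0,"claw":2},{"x":4.0,"y":0.3,"z":-0.3,"ax":0,"ay":0,"az":0,"claw":2},{"x":4.4,"y":0.35,"z":-0.45,"ax":0,"ay":0,"az":0,"claw":2},{"x":4.8,"y":0.38,"z":-0.65,"ax":0,"ay":0,"az":0,"claw":2},{"x":5.2,"y":0.4,"z":-0.8,"ax":0,"ay":0,"az":0,"claw":2},{"x":5.5,"y":0.43,"z":-0.95,"ax":0,"ay":0,"az":0,"claw":2}])

```text
time_s: 5.7
ee_pos: [0.6651, 0.0178, 0.2055]
tcp_rot: [-2.135, -2.304, 0.0]
contact_force: [-0.3, -1.1, 0.7]
gripper_width: 0.0201
gripper_force: 0.3
```

send_rows(steps=[{"x":0.25,"y":0.02,"z":-0.12,"ax":0,"ay":0,"az":0,"claw":2},{"x":0.5,"y":0.04,"z":-0.25,"ax":0,"ay":0,"az":0,"claw":2},{"x":0.75,"y":0.06,"z":-0.4,"ax":0,"ay":0,"az":0,"claw":2},{"x":1.0,"y":0.08,"z":-0.55,"ax":0,"ay":0,"az":0,"claw":2},{"x":1.2,"y":0.09,"z":-0.65,"ax":0,"ay":0,"az":0,"claw":2}])

```text
time_s: 6.12
ee_pos: [0.6769, 0.0187, 0.1991]
tcp_rot: [-2.135, -2.304, 0.0]
contact_force: [-0.5, -0.3, 0.6]
gripper_width: 0.0201
gripper_force: 0.3
```

send_rows(steps=[{"x":0.15,"y":0.01,"z":-0.05,"ax":0,"ay":0,"az":0,"claw":2},{"x":0.3,"y":0.02,"z":-0.1,"ax":0,"ay":0,"az":0,"claw":2},{"x":0.45,"y":0.03,"z":-0.1,"ax":0,"ay":0,"az":0,"claw":2},{"x":0.5,"y":0.03,"z":-0.1,"ax":0,"ay":0,"az":0,"claw":2}])

```text
time_s: 6.45
ee_pos: [0.6802, 0.0189, 0.1975]
tcp_rot: [-2.133, -2.301, 0.006]
contact_force: [-8.6, -0.0, 1.5]
gripper_width: 0.0204
gripper_force: 4.1
```

```bash
python3 - <<'E'
from h import *
w=cap('wrist');s=cap('side');save(w,'w3.pkl');save(s,'s3.pkl')
o=np.zeros((600,640,3),np.uint8);o[:400]=w['img'];o[400:]=cv2.resize(s['img'][140:240,210:370],(320,200)).repeat(2,1)
cv2.imwrite('pics/w3.png',o);print(arm.get_state()['contact_force'])
E
```

```text
[-6.26703623 -0.53428392  0.76580767]
```

View pics/w3.png

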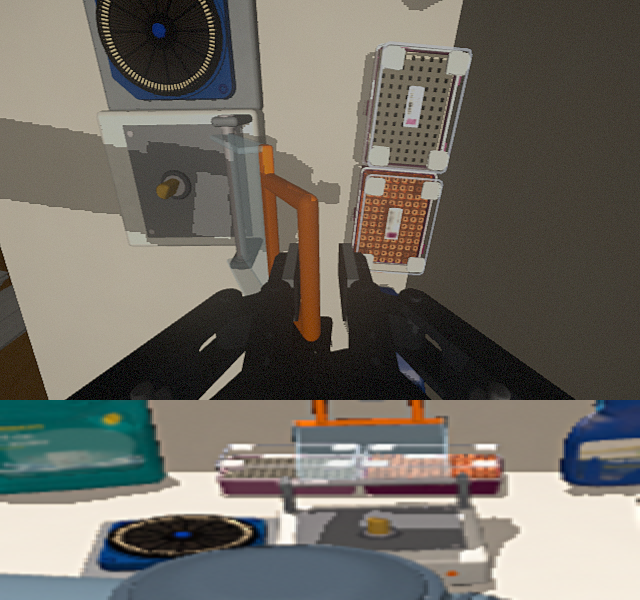

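The guard leans back past upright and the contact force rose sharply (8.6 N), so it is on its stop. The brass shaft is now exposed at (165,190). I'll back off upward and look at the shaft from close by.

send_rows(steps=[{"x":-0.5,"y":0,"z":0,"ax":0,"ay":0,"az":0,"claw":2.5},{"x":-0.6,"y":0,"z":1,"ax":0,"ay":0,"az":0,"claw":2.5},{"x":-0.6,"y":0,"z":4,"ax":0,"ay":0,"az":0,"claw":3},{"x":-0.6,"y":0,"z":7,"ax":0,"ay":0,"az":0,"claw":3},{"x":-0.6,"y":0,"z":8,"ax":0,"ay":0,"az":0,"claw":3},{"x":-4,"y":0,"z":8,"ax":0,"ay":0,"az":0,"claw":3},{"x":-8,"y":0,"z":8,"ax":0,"ay":0,"az":0,"claw":3},{"x":-12,"y":-0.5,"z":7,"ax":0,"ay":0,"az":0,"claw":3},{"x":-15,"y":-1,"z":4,"ax":0,"ay":0,"az":0,"claw":3},{"x":-15,"y":-1,"z":0,"ax":0,"ay":0,"az":0,"claw":3},{"x":-15,"y":-1,"z":-3,"ax":0,"ay":0,"az":0,"claw":3},{"x":-15,"y":-1,"z":-3,"ax":0,"ay":0,"az":0,"claw":3},{"x":-15,"y":-1,"z":-3,"ax":0,"ay":0,"az":0,"claw":3}])

```text
time_s: 7.63
ee_pos: [0.5311, 0.0091, 0.1678]
tcp_rot: [-2.134, -2.303, 0.002]
contact_force: [0.6, 0.6, -0.5]
gripper_width: 0.0301
gripper_force: 0.0
```

```bash
python3 - <<'E'
from h import *
d=cap('wrist');save(d,'w4.pkl');print(arm.get_state()['time_s'],arm.get_state()['ee_pos'],'cam',-d['R'].T@d['t'])
c=proj(d,(.530,.0085,.0775));print(c)
x0,y0=int(c[0])-75,int(c[1])-60
cv2.imwrite('pics/w4.png',cv2.resize(d['img'][y0:y0+110,x0:x0+150],None,fx=5,fy=5,interpolation=cv2.INTER_CUBIC));print(x0,y0)
E
```

```text
7.6833 [0.53283433 0.00873859 0.16990476] cam [0.52469633 0.08956154 0.30948177]
[319.41010714 202.82150159]
244 142
```

View pics/w4.png

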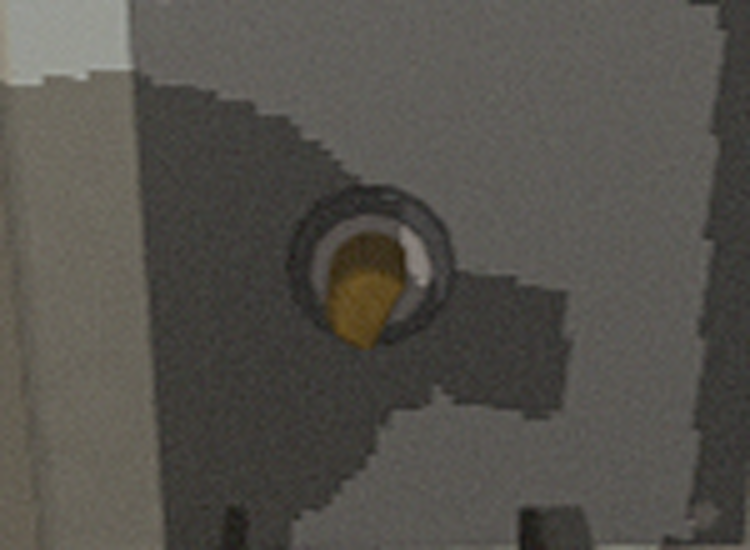

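The shaft's top shows brass around crop (365,300). Its flat runs from (372,348) to (403,290), so it faces lower-right, i.e. world +x, -y. I'll fit the D-shaft silhouette for its exact position and angle.

```bash
python3 - <<'E'
from h import *
from scipy.optimize import minimize
d=load('w4.pkl');U=6;x0,y0,w,h=285,175,70,50
im=cv2.resize(d['img'][y0:y0+h,x0:x0+w],None,fx=U,fy=U,interpolation=cv2.INTER_CUBIC)
hs=cv2.cvtColor(cv2.GaussianBlur(im,(0,0),3),cv2.COLOR_BGR2HSV)
m=((hs[...,1]>110)&(hs[...,0]<32)&(hs[...,0]>8)).astype(np.uint8)
print(m.sum()/U/U); ys,xs=np.nonzero(m);print(xs.min()/U+x0,xs.max()/U+x0,ys.min()/U+y0,ys.max()/U+y0)
th=np.linspace(0,2*np.pi,120)
def mask(p):
    X,Y,a,zb=p;pts=[]
    for z,r,f in((.0775,.0055,.004),(.075,.008,.004),(zb,.008,.004)):
        x=np.minimum(r*np.cos(th),f);y=r*np.sin(th)
        for i,j in zip(x,y):pts.append(proj(d,(X+np.cos(a)*i-np.sin(a)*j,Y+np.sin(a)*i+np.cos(a)*j,z)))
    P=((np.array(pts)-[x0,y0]+.5)*U).astype(np.float32)
    o=np.zeros(m.shape,np.uint8);cv2.fillConvexPoly(o,cv2.convexHull(P).astype(int),1);return o
def cost(p):
    o=mask(p);return 1-(o&m).sum()/max(1,(o|m).sum())
R=[]
for a in np.radians(np.arange(-180,180,30)):
    s0=np.array([.531,.0085,a,.06]);r=minimize(cost,s0,method='Nelder-Mead',options=dict(initial_simplex=[s0]+[s0+e for e in np.diag([.003,.003,.3,.006])],xatol=1e-5,fatol=1e-4))
    R.append((r.fun,r.x[0],r.x[1],np.degrees(r.x[2]),r.x[3]))
for q in sorted(R)[:5]:print(np.round(q,4))
E
```

```text
262.0
309.5 324.8333333333333 189.33333333333334 211.66666666666666
[ 8.68000e-02  5.28600e-01  7.80000e-03 -1.14849e+01  6.10000e-02]
[ 8.72000e-02  5.28500e-01  7.80000e-03 -1.43719e+01  6.12000e-02]
[ 8.92000e-02  5.28200e-01  8.00000e-03 -1.81626e+01  6.17000e-02]
[ 8.96000e-02  5.28200e-01  8.00000e-03 -1.75496e+01  6.18000e-02]
[ 9.44000e-02  5.28400e-01  8.10000e-03 -1.62833e+01  6.14000e-02]
```

The angle is only good to about 10° at this resolution. I'll take a closer, straighter view of the shaft, then one of the knob.

send_rows(steps=[{"x":0,"y":-4,"z":0,"ax":0,"ay":0,"az":0,"claw":3},{"x":0,"y":-8,"z":-2,"ax":0,"ay":0,"az":0,"claw":3},{"x":0,"y":-8,"z":-6,"ax":0,"ay":0,"az":0,"claw":3},{"x":0,"y":-8,"z":-8.5,"ax":0,"ay":0,"az":0,"claw":3},{"x":0,"y":-8,"z":-8.5,"ax":0,"ay":0,"az":0,"claw":3},{"x":0,"y":-8,"z":-8.5,"ax":0,"ay":0,"az":0,"claw":3},{"x":0,"y":-8,"z":-8.5,"ax":0,"ay":0,"az":0,"claw":3}])

```text
time_s: 8.27
ee_pos: [0.5344, -0.0716, 0.0866]
tcp_rot: [2.131, 2.301, 0.003]
contact_force: [0.2, -0.8, 1.1]
gripper_width: 0.0299
gripper_force: 0.0
```

```bash
python3 - <<'E'
from h import *
d=cap('wrist');save(d,'w5.pkl');print(arm.get_state()['ee_pos'],-d['R'].T@d['t'],proj(d,(.529,.008,.0775)))
E
```

```text
[ 0.53449764 -0.07158191  0.08681515] [0.52682526 0.00921821 0.22801756] [322.43787685 104.78502688]
```

send_rows(steps=[{"x":0,"y":0,"z":4,"ax":0,"ay":0,"az":0,"claw":6},{"x":0,"y":-4,"z":6,"ax":0,"ay":0,"az":0,"claw":7},{"x":-1,"y":-8,"z":6,"ax":0,"ay":0,"az":0,"claw":7},{"x":-2,"y":-12,"z":6,"ax":0,"ay":0,"az":0,"claw":7},{"x":-2.5,"y":-15.5,"z":6,"ax":0,"ay":0,"az":0,"claw":7},{"x":-2.5,"y":-15.5,"z":6,"ax":0,"ay":0,"az":0,"claw":7},{"x":-2.5,"y":-15.5,"z":6,"ax":0,"ay":0,"az":0,"claw":7},{"x":-2.5,"y":-15.5,"z":6,"ax":0,"ay":0,"az":0,"claw":7}])

```text
time_s: 8.98
ee_pos: [0.5077, -0.2262, 0.1452]
tcp_rot: [2.133, 2.302, 0.001]
contact_force: [0.1, 0.4, -0.8]
gripper_width: 0.0699
gripper_force: 0.0
```

```bash
python3 - <<'E'
from h import *
d=cap('wrist');save(d,'w6.pkl');s=arm.get_state();print(s['ee_pos'],s['joint_pos'].round(2),s['time_s'])
k=proj(d,(.507,-.228,.036));print(k)
e=load('w5.pkl');c=proj(e,(.529,.008,.0775)).astype(int)
x,y=c[0]-20,max(0,c[1]-20)
a=cv2.resize(e['img'][y:y+50,x-5:x+45],(500,500),interpolation=cv2.INTER_CUBIC)
kx,ky=k.astype(int);b=cv2.resize(d['img'][ky-60:ky+60,kx-36:kx+36],(300,500),interpolation=cv2.INTER_CUBIC)
print(x-5,y,kx-36,ky-60);cv2.imwrite('pics/c5.png',np.hstack([a,b]))
E
```

```text
[ 0.50756681 -0.22550258  0.14464312] [-0.62  0.12  1.87  0.    1.15 -0.7 ] 9.0333
[319.33257202 197.06329649]
297 84 283 137
```

View pics/c5.png

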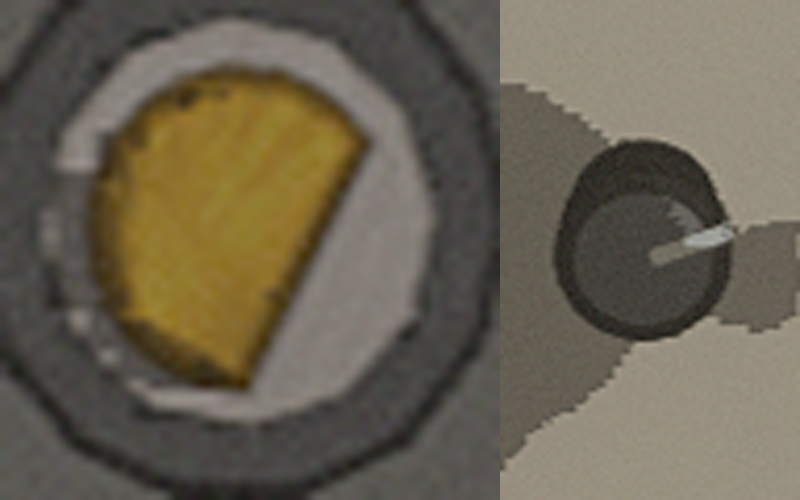

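Left crop: the brass D with its flat edge from (370,140) to (245,388). Right crop: the knob top centred near (645,258), with the white line from (655,257) to (735,232). I'll turn both into angles.

```bash
python3 - <<'E'
from h import *
e=load('w5.pkl');d=load('w6.pkl');g=lambda v:np.degrees(np.arctan2(v[1],v[0]))
A=lambda x,y,z:atz(e,297+x/10-.45,84+y/10-.45,z)
B=lambda x,y,z:atz(d,283+(x-500)/25*6-.4,137+y/25*6-.4,z)
p,q=A(370,140,.0755),A(245,388,.0755);n=p-q;print('edge',np.linalg.norm(n),'normal',g([n[1],-n[0]]))
m=(p+q)/2;u=np.array([n[1],-n[0]])/np.linalg.norm(n[:2]);print('axis from flat',m[:2]-.004*u)
l,r=A(95,235,.0755),A(335,195,.0755);print('left',l,'top',A(250,68,.0755),'chk dist left', np.linalg.norm(l[:2]-(m[:2]-.004*u)))
a,b=B(655,257,.036),B(725,236,.036);print('line',g(b-a))
for c in [(645,258)]:print('cap ctr',B(*c,.036),g(B(725,236,.036)-B(*c,.036)))
for pt in [(555,255),(732,255),(642,340)]:print('rim',B(*pt,.034))
E
```

```text
edge 0.01355479421003817 normal -23.103647630332773
axis from flat [0.52797347 0.00717587]
left [0.52084375 0.0062681  0.0755    ] top [0.52805117 0.01474565 0.0755    ] chk dist left 0.007187276022182921
line 21.836988319918063
cap ctr [ 0.50532858 -0.22954373  0.036     ] 20.44557898004977
rim [ 0.48531438 -0.23100671  0.034     ]
rim [ 0.52465875 -0.22806483  0.034     ]
rim [ 0.50611948 -0.24997401  0.034     ]
```

The measured edge is 13.6 mm against a true 13.9 mm, so the fit is good. The shaft's flat faces -23.1° and its axis is at (0.528, 0.0072). The knob is at (0.5055, -0.2297) with its line at about 21.3°, so it must turn by about -44.4°. I'll pick it with the tool turned +20°.

send_rows(steps=[{"x":-0.2,"y":-0.4,"z":-2,"ax":0,"ay":0,"az":7,"claw":7},{"x":-0.2,"y":-0.4,"z":-4,"ax":0,"ay":0,"az":14,"claw":7},{"x":-0.2,"y":-0.4,"z":-6,"ax":0,"ay":0,"az":20,"claw":7},{"x":-0.2,"y":-0.4,"z":-8,"ax":0,"ay":0,"az":20,"claw":7},{"x":-0.2,"y":-0.4,"z":-9,"ax":0,"ay":0,"az":20,"claw":7},{"x":-0.2,"y":-0.4,"z":-9,"ax":0,"ay":0,"az":20,"claw":7},{"x":-0.2,"y":-0.4,"z":-9,"ax":0,"ay":0,"az":20,"claw":7},{"x":-0.2,"y":-0.4,"z":-9,"ax":0,"ay":0,"az":20,"claw":7}], force=60)

```text
time_s: 9.7
ee_pos: [0.5059, -0.2302, 0.0548]
tcp_rot: [1.701, 2.638, -0.0]
contact_force: [0.1, -0.2, 0.4]
gripper_width: 0.0703
gripper_force: 0.0
```

send_rows(steps=[{"x":0,"y":0,"z":-2.5,"ax":0,"ay":0,"az":0,"claw":7},{"x":0,"y":0,"z":-4,"ax":0,"ay":0,"az":0,"claw":7},{"x":0,"y":0,"z":-4.4,"ax":0,"ay":0,"az":0,"claw":7},{"x":0,"y":0,"z":-4.4,"ax":0,"ay":0,"az":0,"claw":5},{"x":0,"y":0,"z":-4.4,"ax":0,"ay":0,"az":0,"claw":3.6},{"x":0,"y":0,"z":-4.4,"ax":0,"ay":0,"az":0,"claw":3.6},{"x":0,"y":0,"z":-4.4,"ax":0,"ay":0,"az":0,"claw":3.6},{"x":0,"y":0,"z":-4.4,"ax":0,"ay":0,"az":0,"claw":3.6},{"x":0,"y":0,"z":-4.4,"ax":0,"ay":0,"az":0,"claw":3.6},{"x":0,"y":0,"z":-4.4,"ax":0,"ay":0,"az":0,"claw":3.6},{"x":0,"y":0,"z":-4.4,"ax":0,"ay":0,"az":0,"claw":3.6},{"x":0,"y":0,"z":-4.4,"ax":0,"ay":0,"az":0,"claw":3.6}], force=60)

```text
time_s: 10.7
ee_pos: [0.5061, -0.231, 0.0112]
tcp_rot: [1.701, 2.637, -0.0]
contact_force: [-0.1, 0.6, 6.6]
gripper_width: 0.0386
gripper_force: 60.2
```

The knob is gripped at 38.6 mm. I'll lift it, carry it over the shaft and turn it -44.4°.

send_rows(steps=[{"x":0,"y":0,"z":2,"ax":0,"ay":0,"az":0,"claw":3.6},{"x":0,"y":0,"z":5,"ax":0,"ay":0,"az":0,"claw":3.6},{"x":0,"y":0,"z":9,"ax":0,"ay":0,"az":0,"claw":3.6},{"x":0,"y":2,"z":12,"ax":0,"ay":0,"az":-6,"claw":3.6},{"x":0.5,"y":5,"z":12,"ax":0,"ay":0,"az":-12,"claw":3.6},{"x":1,"y":8,"z":12,"ax":0,"ay":0,"az":-18,"claw":3.6},{"x":1.5,"y":11,"z":12,"ax":0,"ay":0,"az":-24,"claw":3.6},{"x":2,"y":14,"z":12,"ax":0,"ay":0,"az":-30,"claw":3.6},{"x":2.1,"y":17,"z":12,"ax":0,"ay":0,"az":-36,"claw":3.6},{"x":2.1,"y":20,"z":12,"ax":0,"ay":0,"az":-42,"claw":3.6},{"x":2.1,"y":22.5,"z":12,"ax":0,"ay":0,"az":-44.4,"claw":3.6},{"x":2.1,"y":23.7,"z":12,"ax":0,"ay":0,"az":-44.4,"claw":3.6},{"x":2.1,"y":23.7,"z":12,"ax":0,"ay":0,"az":-44.4,"claw":3.6},{"x":2.1,"y":23.7,"z":12,"ax":0,"ay":0,"az":-44.4,"claw":3.6},{"x":2.1,"y":23.7,"z":12,"ax":0,"ay":0,"az":-44.4,"claw":3.6}])

```text
time_s: 11.95
ee_pos: [0.5259, 0.006, 0.1294]
tcp_rot: [2.574, 1.8, -0.0]
contact_force: [-0.1, -0.0, -0.4]
gripper_width: 0.0384
gripper_force: 60.3
```

```bash
python3 - <<'E'
from h import *
d=cap('wrist');save(d,'w7.pkl');s=arm.get_state();print(s['ee_pos'],s['tcp_rot'],s['joint_pos'].round(2),s['time_s'],s['gripper_width'])
z=s['ee_pos'][2]-.011+.036
k=proj(d,(.528,.0075,z));print(k,z)
kx,ky=k.astype(int);x0,y0=kx-80,ky-70;b=cv2.resize(d['img'][y0:y0+110,x0:x0+160],None,fx=5,fy=5,interpolation=cv2.INTER_CUBIC)
b=cv2.convertScaleAbs(b,alpha=1.6)
print(x0,y0);cv2.imwrite('pics/c7.png',b)
E
```

```text
[0.52594362 0.00575074 0.12939591] [ 2.57471584e+00  1.79937463e+00 -4.84774837e-05] [-0.2   0.07  1.95 -0.    1.12  0.15] 12.0 0.03836224491759784
[322.63473251 278.04217202] 0.15439591390173524
242 208
```

View pics/c7.png

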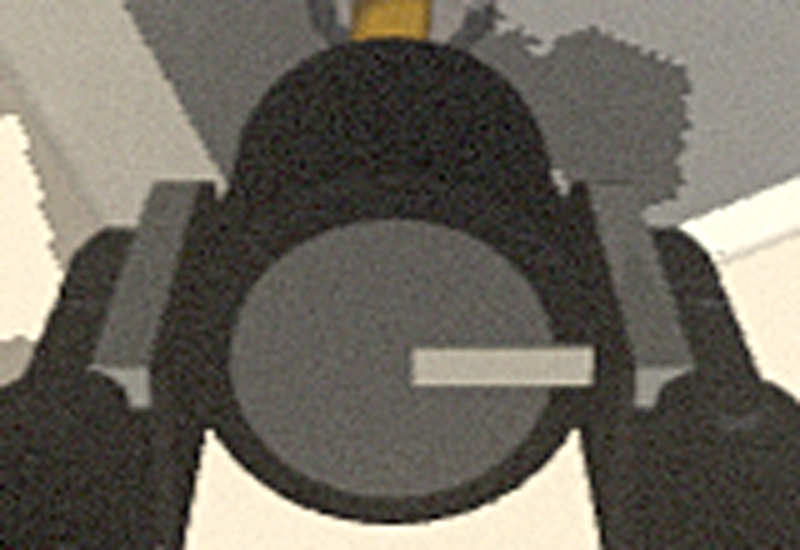

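The knob is held upright. Its cap is centred at about (393,357), and the white line runs level in the image from (413,366) to (593,366), along the closing direction. I'll compute its angle and centre against the target.

```bash
python3 - <<'E'
from h import *
d=load('w7.pkl');B=lambda x,y,z:atz(d,242+x/5-.4,208+y/5-.4,z)
z=.1544
for zz in(z,z+.001):
    v=B(590,366,zz)-B(415,366,zz);print('line',np.degrees(np.arctan2(v[1],v[0])),np.linalg.norm(v))
P=[B(*p,z)[:2] for p in[(230,357),(556,357),(393,218),(393,497)]]
print('L-R mid',(P[0]+P[1])/2,'F-N mid',(P[2]+P[3])/2,np.linalg.norm(P[0]-P[1]),np.linalg.norm(P[2]-P[3]))
# shaft visible edges at crop row 20: x 352..432
q=[B(352,15,.0665)[:2],B(432,15,.0665)[:2]];print('shaft edges',q)
E
```

```text
line -20.120525112681257 0.016620505687775844
line -20.12052511268131 0.016477939188677182
L-R mid [0.52673987 0.00740236] F-N mid [0.52652674 0.00682439] 0.030884072359353015 0.030841118737526492
shaft edges [array([0.52137071, 0.01053349]), array([0.53283217, 0.00633808])]
```

The knob needs another -3° and a shift of about +1.8 mm in x. Then I'll lower it slowly onto the shaft.

send_rows(steps=[{"x":0.18,"y":0,"z":0,"ax":0,"ay":0,"az":-3,"claw":3.6},{"x":0.18,"y":0,"z":-1.5,"ax":0,"ay":0,"az":-3,"claw":3.6},{"x":0.18,"y":0,"z":-3,"ax":0,"ay":0,"az":-3,"claw":3.6},{"x":0.18,"y":0,"z":-3.4,"ax":0,"ay":0,"az":-3,"claw":3.6},{"x":0.18,"y":0,"z":-3.7,"ax":0,"ay":0,"az":-3,"claw":3.6},{"x":0.18,"y":0,"z":-4.0,"ax":0,"ay":0,"az":-3,"claw":3.6},{"x":0.18,"y":0,"z":-4.2,"ax":0,"ay":0,"az":-3,"claw":3.6},{"x":0.18,"y":0,"z":-4.4,"ax":0,"ay":0,"az":-3,"claw":3.6},{"x":0.18,"y":0,"z":-4.6,"ax":0,"ay":0,"az":-3,"claw":3.6},{"x":0.18,"y":0,"z":-4.6,"ax":0,"ay":0,"az":-3,"claw":3.6}])

```text
time_s: 12.83
ee_pos: [0.5276, 0.0069, 0.0833]
tcp_rot: [2.62, 1.733, 0.0]
contact_force: [-0.6, 0.8, -0.9]
gripper_width: 0.0384
gripper_force: 60.3
```

The underside is about 5 mm below the shaft's top with no force, so the D has entered. Continuing down.

send_rows(steps=[{"x":0,"y":0,"z":-0.3,"ax":0,"ay":0,"az":0,"claw":3.6},{"x":0,"y":0,"z":-0.6,"ax":0,"ay":0,"az":0,"claw":3.6},{"x":0,"y":0,"z":-0.9,"ax":0,"ay":0,"az":0,"claw":3.6},{"x":0,"y":0,"z":-1.1,"ax":0,"ay":0,"az":0,"claw":3.6},{"x":0,"y":0,"z":-1.1,"ax":0,"ay":0,"az":0,"claw":3.6}])

```text
time_s: 13.25
ee_pos: [0.5271, 0.007, 0.0716]
tcp_rot: [-2.62, -1.732, 0.001]
contact_force: [-0.5, -0.5, -1.1]
gripper_width: 0.0383
gripper_force: 60.3
```

Still free, and about 1 mm from home. Now I'll press slowly.

send_rows(steps=[{"x":0,"y":0,"z":-0.15,"ax":0,"ay":0,"az":0,"claw":3.6},{"x":0,"y":0,"z":-0.3,"ax":0,"ay":0,"az":0,"claw":3.6},{"x":0,"y":0,"z":-0.4,"ax":0,"ay":0,"az":0,"claw":3.6},{"x":0,"y":0,"z":-0.4,"ax":0,"ay":0,"az":0,"claw":3.6},{"x":0,"y":0,"z":-0.4,"ax":0,"ay":0,"az":0,"claw":3.6}])

```text
time_s: 13.67
ee_pos: [0.5277, 0.0069, 0.0687]
tcp_rot: [2.62, 1.733, 0.0]
contact_force: [-2.2, 0.0, 3.8]
gripper_width: 0.0384
gripper_force: 60.4
```

The spring is felt (3.8 N), so the knob is home. Pressing to the bottom.

send_rows(steps=[{"x":0,"y":0,"z":-0.15,"ax":0,"ay":0,"az":0,"claw":3.6},{"x":0,"y":0,"z":-0.3,"ax":0,"ay":0,"az":0,"claw":3.6},{"x":0,"y":0,"z":-0.4,"ax":0,"ay":0,"az":0,"claw":3.6},{"x":0,"y":0,"z":-0.5,"ax":0,"ay":0,"az":0,"claw":3.6},{"x":0,"y":0,"z":-0.5,"ax":0,"ay":0,"az":0,"claw":3.6},{"x":0,"y":0,"z":-0.5,"ax":0,"ay":0,"az":0,"claw":3.6}])

```text
time_s: 14.17
ee_pos: [0.5279, 0.0069, 0.0645]
tcp_rot: [2.62, 1.733, 0.0]
contact_force: [-4.3, 1.7, 10.7]
gripper_width: 0.0383
gripper_force: 61.3
```

send_rows(steps=[{"x":-0.05,"y":0,"z":-0.08,"ax":0,"ay":0,"az":0,"claw":3.6},{"x":-0.05,"y":0,"z":-0.16,"ax":0,"ay":0,"az":0,"claw":3.6},{"x":-0.05,"y":0,"z":-0.16,"ax":0,"ay":0,"az":0,"claw":3.6},{"x":-0.05,"y":0,"z":-0.16,"ax":0,"ay":0,"az":0,"claw":3.6}], force=80)

```text
time_s: 14.5
ee_pos: [0.5281, 0.0069, 0.0644]
tcp_rot: [2.62, 1.733, 0.001]
contact_force: [-8.9, 1.9, 20.0]
gripper_width: 0.0379
gripper_force: 78.2
```

The height stopped changing at 0.0644 while the force rose to 20 N. The underside is at about 0.0532 against an expected 0.0535, so the knob and shaft are fully down. One last check of the scene before I hand it in.

```bash
python3 - <<'E'
from h import *
s=cap('side');t=cap('top');st=arm.get_state();print(st['contact_force'],st['ee_pos'],st['gripper_force'])
a=cv2.resize(s['img'][100:250,210:450],(800,500))[:300]
a=cv2.resize(s['img'][130:250,210:370],(400,300),interpolation=cv2.INTER_CUBIC);b=cv2.resize(t['img'][140:260,230:390],(400,300),interpolation=cv2.INTER_CUBIC)
cv2.imwrite('pics/fin.png',np.hstack([a,b]))
E
```

```text
[-8.68395896  1.81433344 20.73721737] [0.5281046  0.00686121 0.06438616] 78.17825317382812
```

View pics/fin.png

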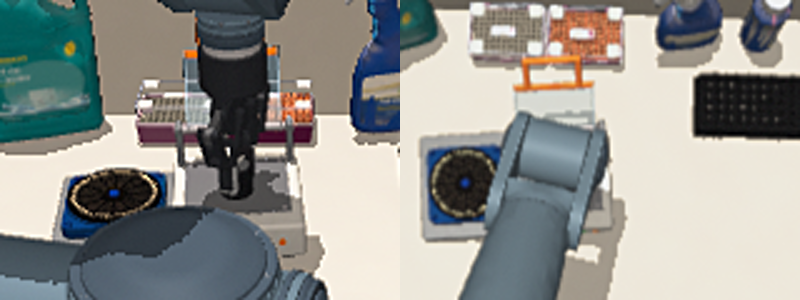

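The guard is still leaning back on its stop (handle at (550,70) in the top half of the picture). The knob is held down on the shaft at (235,185), and nothing else in view has been disturbed.

```bash
python3 -c "from station import arm; print(arm.close_job())"
```

```text
the job is handed in; nothing more can be done
None
```

I handed the job in at about 14.6 s: the guard is back on its stop, and the knob is fully home with its flat matched and still held pressed down at about 20 N; the last pictures showed nothing else on the bench disturbed, though the mouse and vials were outside them.

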